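Shut the hinged clamp frame over the sample carrier

ROBOT

A 6-joint arm with a two-finger parallel gripper is mounted at the origin on a cart in front of the work surface, level with it; the furniture and walls round the work are solid. World frame = base frame: x ahead of the robot, y to its left, z up, the work surface at z = 0. Lengths are in m, angles in rad, forces in N, time in s.
With the tool pointing down it reaches from about 0.25 to 0.725 m from the base axis. Payload 4 kg.
Tool frame: the origin (TCP) lies at the very end of the fingers, on their centre line; the grasp point (between the pads) lies 19 mm behind it; z points along the fingers, y is the direction in which the jaws open and shut (so a half turn about z gives the same grasp; the last joint's range is limited). The gripper opens to 85 mm and grips with 20 to 120 N. Pads are 22 mm wide; open, the fingers measure 114 mm over their backs; the gripper's body (76 mm by 85 mm) begins 54 mm behind the grasp point. The pads swing forward as they close: fully open they stand 13 mm farther back than shut.
Start: joints at [1.288, 0.241, 0.005, 1.335, 0, 1.571], TCP at [0.14, 0.48, 0.231] pointing down, gripper open.
Joint ranges: [-2.72, 2.72], [-1.05, 1.87], [-1.09, 1.28], [-1.99, 2.15], [-1.42, 1.44], [-3.14, 3.14]. Speed limits (rad/s): [2.79, 2.79, 3.14, 3.14, 3.14, 3.14].

INTERFACE

Orientations are given as a unit quaternion [x, y, z, w].
In Python, from workcell import bot gives the robot as it stands.
- The arm moves only by the shell command python3 -m crank 'ROWS'. ROWS is JSON, a list that holds one entry, the list of rows, each a list of 5 numbers: the shift along the tool's x, y, z in mm, then the turn about the tool's z in degrees, then the closure in counts, from 0 (fully open) to 255 (shut). In form: [[[tx, ty, tz, turn, grip], ...]]. A call has 1 to 12 rows; each row shifts and turns the pose as measured when the row begins, along the tool's axes as they then stand; what a row does not reach is not made up. A row lasts 1/8 s, in which the tool goes at most 62.5 mm and 10.7 degrees, less where a joint would pass 70% of its speed; a pose out of reach is approached as far as the arm can. A call is refused whole if a number of a shift passes 62.5 or a number of a turn 10.7, either way. A call with a gripper value outside its range is refused whole. The fingers move at their own pace and stop on an object; the grip force is fixed at half the most. Time passes only in rows, so rows that do not move let the fingers close. It gives the time, the measured TCP pose, the force and the opening at its end, in the units of the state.
- bot.get_obs(): the state, without advancing time (a new reading comes with each control period).
- bot.camera(name): name is "scene" or "side" or "wrist"; returns a dict with "img" (420x560x3 uint8, blue, green, red), "depth" (420x560 float32, m along the optical axis (not along the pixel's ray), 0 where there is no reading), "fx", "fy", "cx", "cy" (pixels), "D" ([k1, k2, p1, p2, k3] as OpenCV has them; the pictures are not rectified), "R" (3x3) and "t" (3): a world point X has camera coordinates R X + t; the wrist camera has in their place "T_tool_cam" (4x4, takes a point from camera to tool coordinates, whose origin is the TCP and whose axes are the flange's). Camera axes: x right, y down, z forward; pixel columns grow to the right and rows downward; lengths in m; the calibration is good to about 2 mm. A picture is of the moment at which its call begins: read the wrist's pose just before it.
- bot.job_done(): hands the job in, once; it reports no verdict.
The state is a dict: "clock": time; "joint_pos": joint angles; "joint_vel": joint speeds; "tau": joint torques, N m; "eef_pos": TCP position; "tool_rot": TCP orientation; "ft_force": force on the tool from outside, world axes, zero at the start; "ft_torque": the same for the moment, N m; "grip_width": finger opening in m.
Only numpy, scipy, OpenCV 4.12 (cv2) and the standard library are available. Lean on these libraries where they do the work, as an engineer would, in place of code of your own. Each camera call takes 0.05 s, during which the arm holds its last target.

TASK

Clamp the three-pocket sample carrier in its hinged frame by pushing with the fingertips alone; never lift it. Push the black carrier along its channel until it is fully home against the end stop, then turn the open leaf over its spine until it lies flat over the carrier, and only then push the upright stud of the keeper towards the leaf until the keeper is fully shut over its edge. Leave the vial, the slide box, the tweezers and the brass disc where they are.

Things in the scene. Friction and masses are not known exactly. Their poses are not given: they have to be found in the camera images.
- clamp: Hinged clamp frame, grey and bare metal, fixed. Base plate x -85 to +85, y -132 to +80 mm, top at z = 16 mm. Origin on the table under the middle of the hinge spine; x along the spine, away from the robot, z up. Sample channel on the -y side, open leaf on the +y side with its tongue overhanging the plate. Beside the channel stands a keeper guide (x -62 to -32, y -130 to -102, up to z = 51 mm)
- spine (a point): Middle of the hinge axis, 37.5 mm above the clamp's origin; the axis runs along the clamp's x
- stop (a point): Middle of the foot of the steel end stop's face, on the channel floor: clamp x = +62, y = -47, z = 16 mm. The channel runs from here along the clamp's -x to its open end: two rails, inner faces at clamp y = -14 and -80 mm, tops at z = 32 mm
- leaf (a joint): Angle of the leaf about the spine: 0 = open, flat on the +y side, pi/2 = upright, pi (its stop) = flat over the channel, top face then 40 mm above the table. Flat aluminium frame 5 mm thick, clamp x = -58 to +74 mm, reaching 98 mm from the axis, 140 g. Stiff friction hinge (0.12 N m): it stays at any angle where it is left and must be pushed down all the way. Starts 0.1 to 0.6 rad
- tongue (a point): Middle of the outer edge of the leaf's finger tongue, which is 44 mm wide (clamp x = -7 to +37 mm), 5 mm thick, and reaches 98 to 122 mm from the hinge axis; the point is half way through the thickness and moves with the leaf; clear below it down to the table while open
- lip (a point): Middle of the tip of a steel lip, 4 mm thick (clamp x = -49 to -45 mm), 33 to 61 mm from the axis, 11 mm proud of the leaf face that looks up while open. When the leaf shuts it drops behind the carrier's end; it hits the carrier if that is more than 3 mm short of home
- carrier: Loose black sample carrier with three pockets in a row, 63 x 104 x 18 mm, about 140 g, lying in the channel, its long side (own y) along the channel; origin at the middle of its underside. Starts 18 to 38 mm short of home, towards the open end. Home: its end touches the stop, its origin is then at clamp x = +10, y = -47 mm
- keeper (a joint): Travel of the steel keeper slide in m: 0 = fully open, 0.016 (its stop) = fully shut, its nose 13 mm over the leaf's edge. Slides along the clamp's +y, towards the spine; friction about 1.5 N, stays where it is left. Starts 0 to 0.003
- stud (a point): Middle of the top of the keeper's upright round stud, 12 mm in diameter, 65.5 mm above the table; it can be pushed on its side from 52 mm up. At clamp x = -47 mm, y = -126 mm when open, -110 mm when shut; moves with the keeper
- vial: Bystander: small upright sample vial with a dark blue cap, 29 x 29 x 64 mm, beyond the clamp; origin at the middle of its underside
- slides: Bystander: closed light blue slide box, 120 x 85 x 32 mm, right of the clamp; origin at the middle of its underside
- pair: Bystander: steel tweezers, 37 x 90 x 9 mm, lying to the left of the clamp; origin at the middle of its underside
- pellet: Bystander: brass disc, 29 mm in diameter, 9 mm high, beyond the clamp; origin at the middle of its underside
Not all that is in view belongs to the job. Leave any orange look-alike of the carrier alone.

How it is judged:
By the outcome, as a careful person would: the job done as asked, in the order asked, and still so for the second after the job is handed in, with the robot touching nothing.
It also fails if it takes over 48 s, if anything falls off the work surface, if the arm or the gripper's body presses on something with over 40 N, if the wrist force passes 120 N, or if a joint passes its speed limit or range.

## Working session

There is one attempt and no reset: what is moved stays moved. The work goes in short steps, Python scripts to look and compute and a shell command to move; the robot and the scene stay as the last step left them, time stands still between calls to the robot, and variables do not carry over. Pictures are saved under pics/ and viewed, and the job is handed in when it is done.

```bash
ls; mkdir -p pics
python3 - <<'E'
from workcell import bot
import cv2,numpy as np
o=bot.get_obs();print(o)
for n in ["scene","side","wrist"]:
    c=bot.camera(n);cv2.imwrite(f"pics/{n}0.png",c["img"]);np.savez(f"pics/{n}0.npz",**c)
    print(n,{k:c[k] for k in c if k not in("img","depth")})
E
```

```text
pics
{'clock': 0.0, 'joint_pos': array([1.28798569e+00, 2.41404482e-01, 3.72439040e-03, 1.33520574e+00,
       7.23955725e-06, 1.57082951e+00]), 'joint_vel': array([-0.0023969 , -0.00038821, -0.00114583,  0.0001079 , -0.00031543,
        0.00097597]), 'tau': array([-1.34045174e-03, -3.72314429e+01,  2.52411819e+01,  1.69955799e-02,
       -2.27901028e-04, -4.46640144e-06]), 'eef_pos': array([0.13934867, 0.47952868, 0.23041727]), 'tool_rot': array([ 1.40950898e-01,  9.90016037e-01, -1.03381523e-03, -1.50807953e-04]), 'ft_force': array([1.33672783, 1.12488737, 0.27084295]), 'ft_torque': array([ 0.01037619, -0.02948076, -0.02980291]), 'grip_width': 0.0857951704372738}
scene {'fx': 479.6995672636082, 'fy': 479.6995672636082, 'cx': 275.7413191265508, 'cy': 214.90428606326742, 'D': array([-0.07774282,  0.        ,  0.        ,  0.        ,  0.        ]), 'R': array([[ 0.52507839, -0.85101976, -0.00761875],
       [-0.42004944, -0.25136358, -0.87199474],
       [ 0.74016968,  0.46106585, -0.48945595]]), 't': array([-0.42973264,  0.22888993,  0.74853663])}
side {'fx': 497.01837374939913, 'fy
[... 196 characters left out ...]
01182655],
       [-0.14906772,  0.50695642, -0.8489841 ],
       [ 0.21796783, -0.8206119 , -0.52828603]]), 't': array([0.46520743, 0.25008614, 0.9162633 ])}
wrist {'fx': 368.3076591477472, 'fy': 368.3076591477472, 'cx': 280.2389895265878, 'cy': 211.2162337511777, 'D': array([-0.06831937,  0.        ,  0.        ,  0.        ,  0.        ]), 'T_tool_cam': array([[ 4.54447186e-04, -9.47777240e-01, -3.18932747e-01,
         8.25111154e-02],
       [ 9.99999870e-01,  5.04533488e-04, -7.44302056e-05,
         6.14046584e-04],
       [ 2.31455506e-04, -3.18932671e-01,  9.47777346e-01,
        -1.43170689e-01],
       [ 0.00000000e+00,  0.00000000e+00,  0.00000000e+00,
         1.00000000e+00]])}
```

View pics/scene0.png

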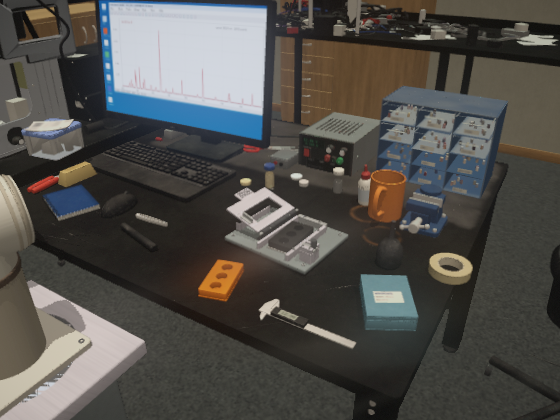

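View pics/side0.png

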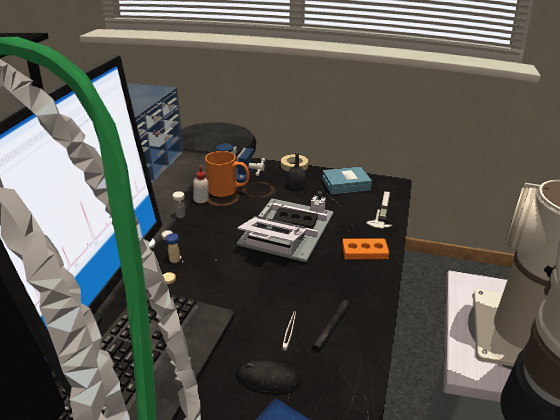

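View pics/wrist0.png

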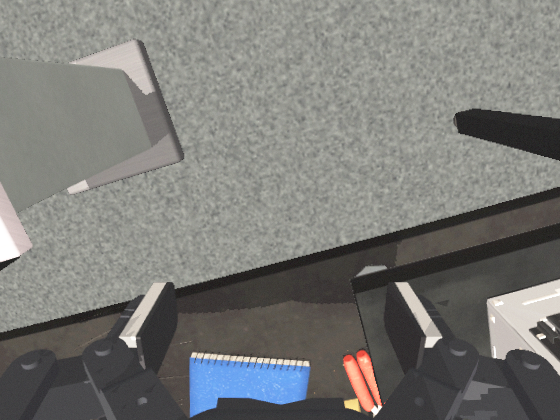

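```bash
cat > h.py <<'E'
import numpy as np,cv2
from workcell import bot
def load(n): return dict(np.load(f"pics/{n}.npz"))
def K(c): return np.array([[c["fx"],0,c["cx"]],[0,c["fy"],c["cy"]],[0,0,1.]])
def ray(c,px):
    p=cv2.undistortPoints(np.array(px,float).reshape(-1,1,2),K(c),c["D"]).reshape(-1,2)
    d=np.c_[p,np.ones(len(p))]@c["R"]; o=-c["R"].T@c["t"]; return o,d
def onplane(c,px,z):
    o,d=ray(c,px); return o+d*((z-o[2])/d[:,2])[:,None]
def proj(c,X):
    r,_=cv2.Rodrigues(np.asarray(c["R"]));return cv2.projectPoints(np.array(X,float).reshape(-1,1,3),r,c["t"].reshape(3,1),K(c),c["D"])[0].reshape(-1,2)
def wristcam(o,c):
    from scipy.spatial.transform import Rotation as R
    T=np.eye(4);T[:3,:3]=R.from_quat(o["tool_rot"]).as_matrix();T[:3,3]=o["eef_pos"]
    M=np.linalg.inv(T@c["T_tool_cam"]);c["R"]=M[:3,:3];c["t"]=M[:3,3];return c
def cloud(c):
    v,u=np.mgrid[0:420,0:560];px=np.c_[u.ravel(),v.ravel()]
    o,d=ray(c,px);P=o+d*c["depth"].reshape(-1,1);return P.reshape(420,560,3)
E
python3 - <<'E'
from h import *
s=load("scene0")["img"];cv2.imwrite("pics/s0c.png",cv2.resize(s[170:280,210:370],None,fx=5,fy=5,interpolation=cv2.INTER_CUBIC))
s=load("side0")["img"];cv2.imwrite("pics/d0c.png",cv2.resize(s[180:280,220:350],None,fx=6,fy=6,interpolation=cv2.INTER_CUBIC))
E
```

```text
(no output)
```

View pics/s0c.png

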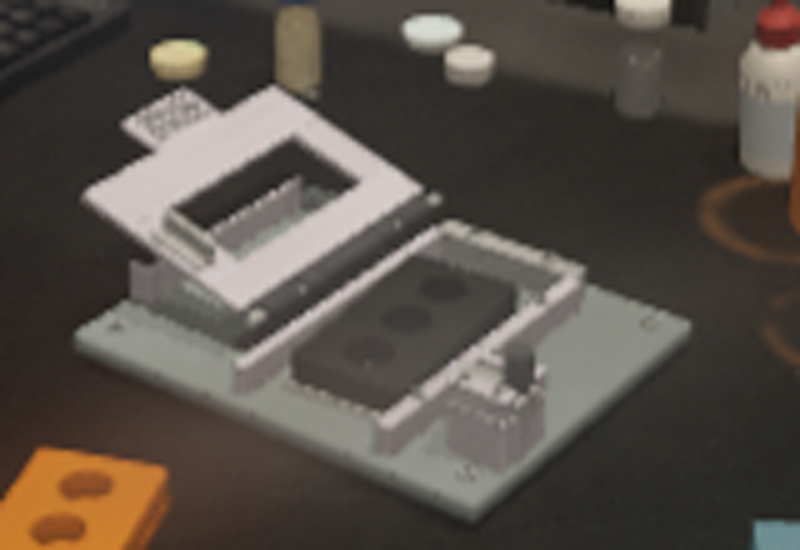

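View pics/d0c.png

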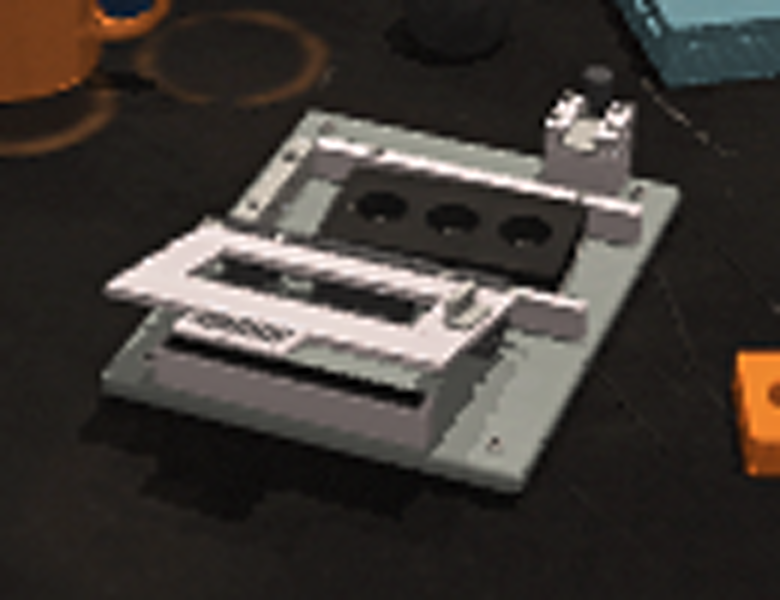

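Run:
```python
from h import *
from scipy.optimize import least_squares
S=load("scene0");D=load("side0")
ps=(np.array([[76,336],[475,510],[690,325]])+.5)/5-.5+[210,170]; ms=np.array([[-85,80],[-85,-132],[85,-132]])
pd=(np.array([[680,187],[522,482],[103,376],[315,112]])+.5)/6-.5+[220,180]; md=np.array([[-85,-132],[-85,80],[85,80],[85,-132]])
W1=onplane(S,ps,.016);W2=onplane(D,pd,.016);print(W1,W2)
for W,m in((W1,ms),(W2,md),(np.r_[W1,W2],np.r_[ms,md])):
    f=lambda q:((m/1000)@np.array([[np.cos(q[2]),np.sin(q[2])],[-np.sin(q[2]),np.cos(q[2])]])+q[:2]-W[:,:2]).ravel()
    best=least_squares(f,[.5,0,0]);print(best.x,np.abs(f(best.x)).max())
```

```text
[[ 0.45581307 -0.0946518   0.016     ]
 [ 0.43331227 -0.30299975  0.016     ]
 [ 0.60023448 -0.31789068  0.016     ]] [[ 0.43633761 -0.30208985  0.016     ]
 [ 0.45525166 -0.08995932  0.016     ]
 [ 0.62327473 -0.10853337  0.016     ]
 [ 0.60050537 -0.31693115  0.016     ]]
[ 0.53082564 -0.18034968 -0.10098759] 0.0024638806810069747
[ 0.53142153 -0.17850667 -0.09936292] 0.0025911556954249515
[ 0.53113191 -0.17927519 -0.09952096] 0.003426083907153321
```

```bash
python3 -m crank '[[[-20,-22,0,0,255],[-42,-45,0,0,255],[-42,-45,0,0,255],[-42,-45,0,0,255],[-42,-45,0,0,255],[-42,-45,0,0,255]]]'
python3 - <<'E'
from workcell import bot
o=bot.get_obs();print(o["joint_pos"],o["eef_pos"],o["tool_rot"],o["clock"])
E
```

```text
clock: 0.9
eef_pos: [0.2935, 0.1753, 0.2292]
tool_rot: [0.136, 0.991, -0.001, 0.001]
ft_force: [0.9, 0.2, 0.3]
grip_width: 0.0003
[ 0.54107219 -0.07465169 -0.34958562  1.29651235 -0.00295884  0.81336836] [0.29345367 0.17528513 0.22916846] [ 1.35727226e-01  9.90745086e-01 -1.35658179e-03  6.73783600e-04] 0.9
```

```bash
python3 -m crank '[[[-41,-44,0,0,255],[-41,-44,0,0,255],[-41,-44,0,0,255],[-41,-44,0,0,255],[-41,-44,0,0,255],[-41,-44,0,0,255],[-20,-20,0,0,255],[0,0,0,-10,255],[0,0,0,0,255]]]'
python3 - <<'E'
from h import *
o=bot.get_obs();print(o["joint_pos"],o["eef_pos"],o["tool_rot"],o["clock"])
c=wristcam(o,bot.camera("wrist"));cv2.imwrite("pics/w1.png",c["img"]);np.savez("pics/w1.npz",**c)
E
```

```text
clock: 2.02
eef_pos: [0.4771, -0.1873, 0.2282]
tool_rot: [0.052, 0.999, 0.0, 0.001]
ft_force: [-0.3, 0.2, 0.2]
grip_width: 0.0
[-3.74551267e-01  2.65345510e-01  2.95811066e-02  1.33310164e+00
  6.99153394e-04 -2.71024504e-01] [ 0.47712805 -0.18733505  0.2281893 ] [5.17399039e-02 9.98660067e-01 2.53677786e-05 1.02618812e-03] 2.025
```

View pics/w1.png

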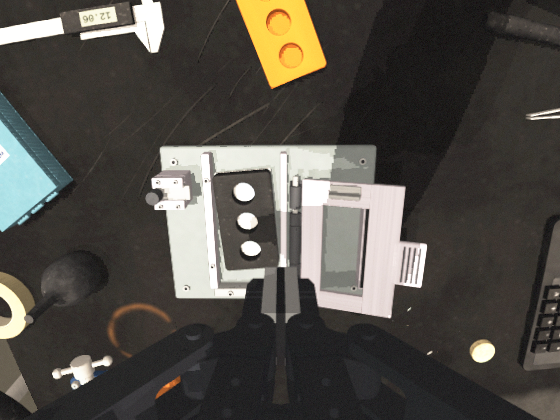

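Run:
```python
from h import *
c=load("w1");i=c["img"]
cv2.imwrite("pics/w1c.png",cv2.resize(i[135:320,145:345],None,fx=3.2,fy=3.2,interpolation=cv2.INTER_CUBIC))
cv2.imwrite("pics/w1d.png",cv2.resize(i[135:320,260:440],None,fx=3.2,fy=3.2,interpolation=cv2.INTER_CUBIC))
```

```text
(no output)
```

View pics/w1c.png

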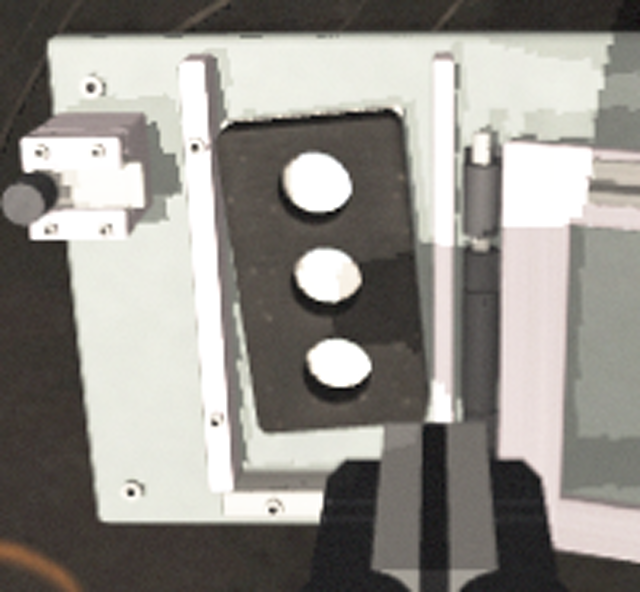

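View pics/w1d.png

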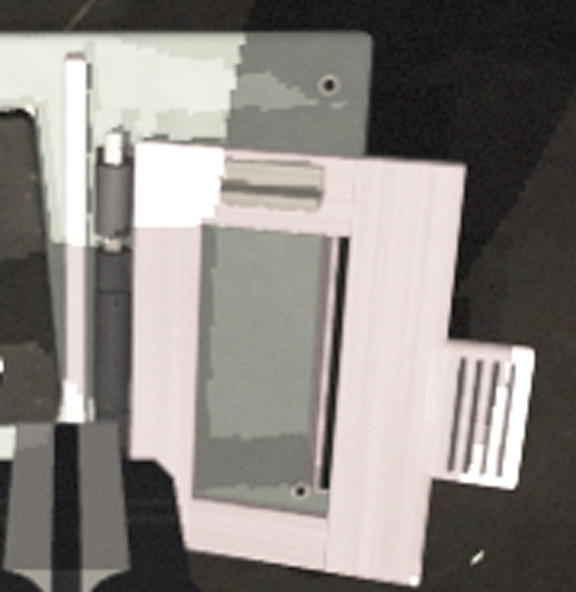

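Run:
```python
from h import *
from scipy.optimize import least_squares,minimize_scalar
c=load("w1")
up=lambda a,o:(np.array(a,float)+.5)/3.2-.5+o
p=np.r_[up([[49,37],[100,521]],[145,135]),up([[371,35]],[260,135])];m=np.array([[-85,-132],[85,-132],[-85,80]])/1000
W=onplane(c,p,.016);print(W)
f=lambda q:(m@np.array([[np.cos(q[2]),np.sin(q[2])],[-np.sin(q[2]),np.cos(q[2])]])+q[:2]-W[:,:2]).ravel()
q=least_squares(f,[.5,0,0]).x;print(q,f(q)*1000)
def cl2w(P):
    P=np.atleast_2d(P)/1000.;a=q[2];R=np.array([[np.cos(a),-np.sin(a)],[np.sin(a),np.cos(a)]]);return np.c_[P[:,:2]@R.T+q[:2],P[:,2]]
def w2cl(P):
    a=q[2];R=np.array([[np.cos(a),-np.sin(a)],[np.sin(a),np.cos(a)]]);return np.c_[(P[:,:2]-q[:2])@R,P[:,2]]*1000
print("carrier",w2cl(onplane(c,up([[222,122],[400,113],[262,433]],[145,135]),.034)).round(1))
print("rails",w2cl(onplane(c,up([[180,58],[210,58],[435,56],[455,56]],[145,135]),.032)).round(1))
print("stud",w2cl(onplane(c,up([[24,205]],[145,135]),.0655)).round(1))
t=up([[525,418]],[260,135])[0]
g=lambda th:np.linalg.norm(proj(c,cl2w([15,122*np.cos(th),37.5+122*np.sin(th)]))[0]-t)
for th in np.arange(0,.75,.05):print(round(th,2),round(g(th),2))
# side-view: same
```

```text
[[ 0.43644905 -0.29967898  0.016     ]
 [ 0.60385141 -0.31696319  0.016     ]
 [ 0.45750305 -0.09197395  0.016     ]]
[ 0.53361    -0.17802314 -0.10046849] [-0.64995749 -1.15306768  1.09041383 -0.91978136 -0.44045634  2.07284904]
carrier [[-61.9 -76.2  34. ]
 [-64.3 -24.1  34. ]
 [ 39.7 -69.6  34. ]]
rails [[-80.4 -87.7  32. ]
 [-80.4 -79.   32. ]
 [-80.7 -13.9  32. ]
 [-80.6  -8.1  32. ]]
stud [[ -46.2 -126.2   65.5]]
0.0 18.15
0.05 15.02
0.1 11.95
0.15 8.94
0.2 5.97
0.25 3.05
0.3 0.57
0.35 2.94
0.4 5.9
0.45 8.93
0.5 12.04
0.55 15.27
0.6 18.65
0.65 22.2
0.7 25.95
```

```bash
cat >> h.py <<'E'
q=np.array([.5336,-.1780,-.1005])
_a=q[2];_R=np.array([[np.cos(_a),-np.sin(_a)],[np.sin(_a),np.cos(_a)]])
def cl2w(P):
    P=np.atleast_2d(P)/1000.;return np.c_[P[:,:2]@_R.T+q[:2],P[:,2]]
def w2cl(P):
    P=np.atleast_2d(P);return np.c_[(P[:,:2]-q[:2])@_R,P[:,2]]*1000
def st(*targets):
    from scipy.spatial.transform import Rotation as R
    o=bot.get_obs();T=R.from_quat(o["tool_rot"]).as_matrix();p=o["eef_pos"]
    print("t",round(o["clock"],2),"clamp pos",w2cl(p).round(1)[0],"F",o["ft_force"].round(1),"w",round(o["grip_width"],3),"tool x yaw rel clamp -x (deg)",round(np.degrees(np.arctan2(T[1,0],T[0,0])-_a-np.pi)%360,1))
    for t in targets:
        w=cl2w(t)[0];print(t,"->tool mm",((w-p)@T*1000).round(1));p=w
E
python3 -c "
from h import *
st([-90,-47,100],[-90,-47,22],[-52,-47,22])"
```

```text
t 2.08 clamp pos [-55.3 -14.8 228.2] F [ 0.  -0.2 -0. ] w -0.0 tool x yaw rel clamp -x (deg) 359.8
[-90, -47, 100] ->tool mm [ 34.9 -32.3 128.1]
[-90, -47, 22] ->tool mm [ 0.2  0.  78. ]
[-52, -47, 22] ->tool mm [-38.    0.1   0.1]
```

Aligned with the clamp; tool x = clamp −x, tool y = clamp +y. I descend behind the carrier.

```bash
python3 -m crank '[[[18,-16,40,0,255],[17,-16,45,0,255],[0,0,43,0,255],[0,0,30,0,255],[0,0,20,0,255],[0,0,0,0,255]]]'; python3 -c "
from h import *
st([-90,-47,22],[-52,-47,22])
c=wristcam(bot.get_obs(),bot.camera('wrist'));cv2.imwrite('pics/w2.png',c['img']);c=bot.camera('scene');cv2.imwrite('pics/s2.png',cv2.resize(c['img'][150:290,210:370],None,fx=4,fy=4))"
```

```text
clock: 2.82
eef_pos: [0.4391, -0.2131, 0.0471]
tool_rot: [0.057, 0.998, -0.001, 0.003]
ft_force: [-0.4, -1.0, 0.8]
grip_width: -0.0002
t 2.83 clamp pos [-90.5 -44.4  47.1] F [-0.4 -1.   0.8] w -0.0 tool x yaw rel clamp -x (deg) 359.2
[-90, -47, 22] ->tool mm [-0.4 -2.5 25.1]
[-52, -47, 22] ->tool mm [-38.    0.5   0.2]
```

View pics/w2.png

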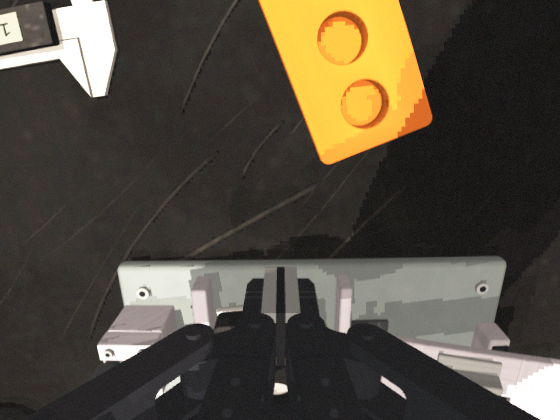

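View pics/s2.png

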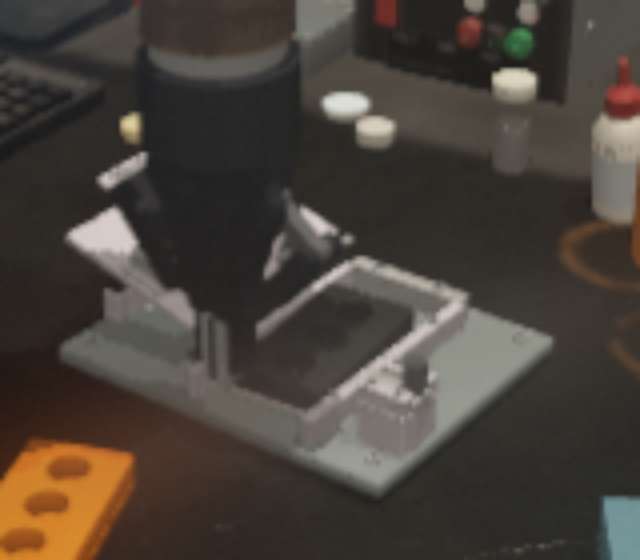

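```bash
python3 -m crank '[[[0,-2,15,0.8,255],[0,-1,10,0,255],[0,0,0,0,255]]]'; python3 -c "
from h import *
st([-52,-47,22])"; python3 -m crank '[[[-10,0,0,0,255],[-8,0,0,0,255],[-6,0,0,0,255],[-5,0,0,0,255]]]';python3 -c "
from h import *
st([-52,-47,22])"
```

```text
clock: 3.3
eef_pos: [0.4428, -0.218, 0.0247]
tool_rot: [0.064, 0.998, -0.002, 0.007]
ft_force: [0.2, -0.4, -0.1]
grip_width: -0.0003
t 3.3 clamp pos [-86.3 -48.9  24.7] F [ 0.2 -0.4 -0.1] w -0.0 tool x yaw rel clamp -x (deg) 358.4
[-52, -47, 22] ->tool mm [-34.2   2.9   3.2]
clock: 3.8
eef_pos: [0.4736, -0.2222, 0.0255]
tool_rot: [0.064, 0.998, -0.003, 0.007]
ft_force: [-1.5, -0.6, -0.6]
grip_width: 0.0003
t 3.8 clamp pos [-55.2 -49.9  25.5] F [-1.5 -0.6 -0.6] w 0.0 tool x yaw rel clamp -x (deg) 358.4
[-52, -47, 22] ->tool mm [-3.1  3.1  3.6]
```

```bash
python3 -m crank '[[[-2,1,1,-1.5,255],[-2,1,0,0,255],[-2,0,0,0,255]]]';python3 -c "
from h import *
st()"; python3 -m crank '[[[-2,0,0,0,255],[-2,0,0,0,255]]]';python3 -c "
from h import *
st()"
```

```text
clock: 4.18
eef_pos: [0.4801, -0.2206, 0.0245]
tool_rot: [0.05, 0.999, -0.003, 0.007]
ft_force: [-0.9, 0.3, 0.5]
grip_width: 0.0001
t 4.17 clamp pos [-48.9 -47.8  24.5] F [-0.9  0.3  0.5] w 0.0 tool x yaw rel clamp -x (deg) 360.0
clock: 4.42
eef_pos: [0.4806, -0.2205, 0.0241]
tool_rot: [0.051, 0.999, -0.002, 0.004]
ft_force: [-6.5, 0.0, 2.4]
grip_width: 0.0002
t 4.42 clamp pos [-48.5 -47.6  24.1] F [-6.5  0.   2.4] w 0.0 tool x yaw rel clamp -x (deg) 360.0
```

```bash
python3 -m crank '[[[-3,0,0,0,255],[-4,0,0,0,255],[-4,0,0,0,255]]]';python3 -c "
from h import *
st()"; python3 -m crank '[[[8,0,0,0,255],[20,0,0,0,255],[5,0,-40,0,255],[0,20,-60,0,255],[0,40,-45,0,255],[0,30,-40,0,255],[0,0,0,0,255]]]';python3 -c "
from h import *
st([-55,-15,228])
c=wristcam(bot.get_obs(),bot.camera('wrist'));cv2.imwrite('pics/w3.png',c['img']);np.savez('pics/w3.npz',**c);c=bot.camera('scene');np.savez('pics/s3.npz',**c);cv2.imwrite('pics/s3.png',cv2.resize(c['img'][150:290,210:370],None,fx=5,fy=4))"
```

```text
clock: 4.8
eef_pos: [0.4807, -0.2199, 0.0228]
tool_rot: [0.052, 0.999, -0.002, -0.007]
ft_force: [-9.7, 0.3, 7.0]
grip_width: -0.0001
t 4.8 clamp pos [-48.4 -47.   22.8] F [-9.7  0.3  7. ] w -0.0 tool x yaw rel clamp -x (deg) 359.8
clock: 5.68
eef_pos: [0.4611, -0.1247, 0.2143]
tool_rot: [0.053, 0.999, -0.001, -0.002]
ft_force: [0.5, 0.7, -0.0]
grip_width: 0.0
t 5.67 clamp pos [-77.5  45.8 214.3] F [ 0.5  0.7 -0. ] w 0.0 tool x yaw rel clamp -x (deg) 359.7
[-55, -15, 228] ->tool mm [-22.7 -60.7 -13.7]
```

View pics/w3.png

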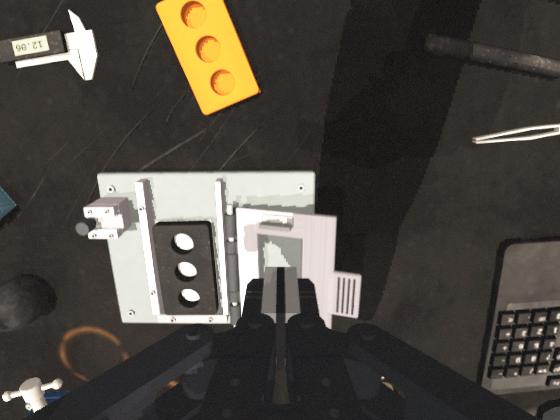

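View pics/s3.png

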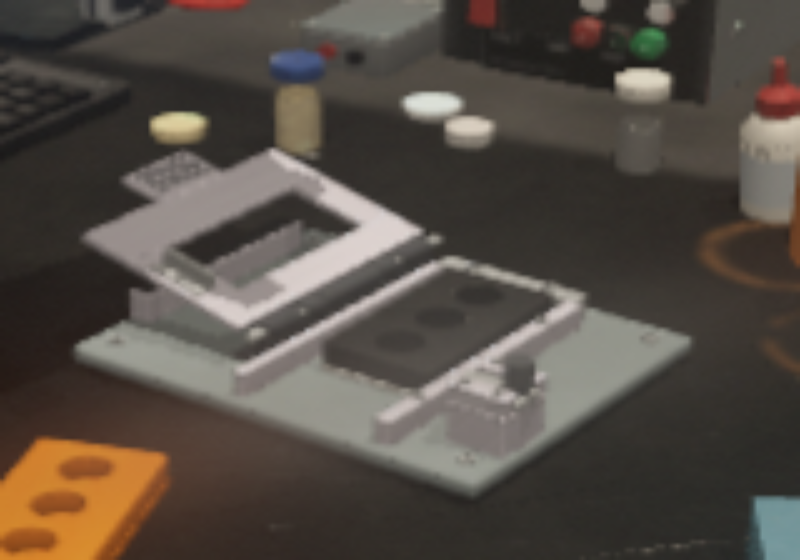

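Run:
```python
from h import *
c=load("w3")
print(w2cl(onplane(c,[[160,222],[209,221]],.034)).round(1),w2cl(onplane(c,[[98,173],[314,172],[121,324]],.016)).round(1))
cv2.imwrite("pics/w3c.png",cv2.resize(c["img"][165:330,90:250],None,fx=3.6,fy=3.6,interpolation=cv2.INTER_CUBIC))
st([15,155,214],[15,155,50])
```

```text
[[-41.4 -67.5  34. ]
 [-42.3 -20.9  34. ]] [[ -85.2 -129.4   16. ]
 [ -84.6   78.    16. ]
 [  86.  -132.3   16. ]]
t 5.78 clamp pos [-79.8  44.7 210.7] F [ 0.3  0.  -0.3] w 0.0 tool x yaw rel clamp -x (deg) 359.6
[15, 155, 214] ->tool mm [-93.9 111.   -4.5]
[15, 155, 50] ->tool mm [ -1.8   0.2 164. ]
```

View pics/w3c.png

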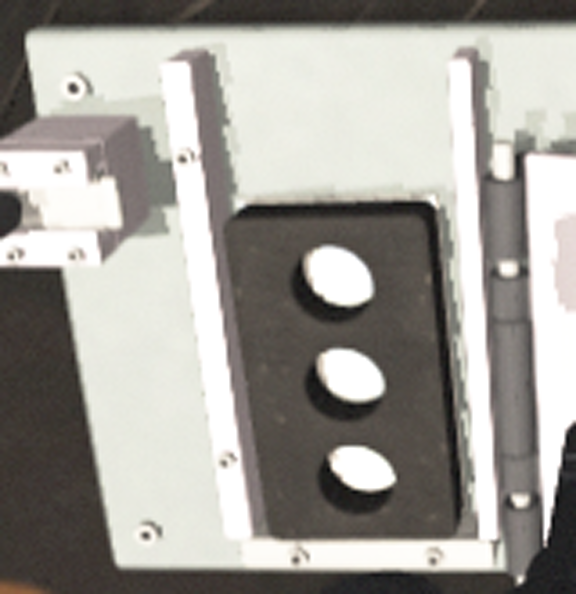

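```bash
python3 - <<'E'
from h import *
c=load("s3");print(w2cl(onplane(c,[[269,187],[246,184],[234,182]],0)).round(0))
E
python3 -m crank '[[[-30,42,-10,0,255],[-35,45,0,0,255],[-30,23,0,0,255],[0,0,0,0,255]]]'; python3 -c "
from h import *
st([15,150,150],[15,150,45])"
```

```text
[[189. 170.   0.]
 [167. 232.   0.]
 [157. 267.   0.]]
clock: 6.28
eef_pos: [0.5646, -0.0281, 0.2111]
tool_rot: [0.058, 0.998, -0.001, -0.011]
ft_force: [-0.3, -0.8, 0.2]
grip_width: 0.0003
t 6.28 clamp pos [ 15.8 152.2 211.1] F [-0.3 -0.8  0.2] w 0.0 tool x yaw rel clamp -x (deg) 359.1
[15, 150, 150] ->tool mm [-0.6 -2.1 61.1]
[15, 150, 45] ->tool mm [ -2.3   0.3 105. ]
```

```bash
python3 -m crank '[[[-1,-1,45,-0.8,255],[0,0,50,0,255],[0,0,40,0,255],[0,0,25,0,255],[0,0,0,0,255]]]'; python3 -c "
from h import *
st([15,150,45],[15,132,45])
c=bot.camera('side');np.savez('pics/d4.npz',**c);cv2.imwrite('pics/d4.png',cv2.resize(c['img'][150:290,190:350],None,fx=4,fy=4))"
```

```text
clock: 6.9
eef_pos: [0.5532, -0.0358, 0.0397]
tool_rot: [0.055, 0.998, -0.001, -0.018]
ft_force: [0.2, -1.5, 1.1]
grip_width: -0.0
t 6.9 clamp pos [  5.2 143.5  39.7] F [ 0.2 -1.5  1.1] w -0.0 tool x yaw rel clamp -x (deg) 359.4
[15, 150, 45] ->tool mm [-9.5  6.6 -5.7]
[15, 132, 45] ->tool mm [ -0.2 -18.    0.1]
```

View pics/d4.png

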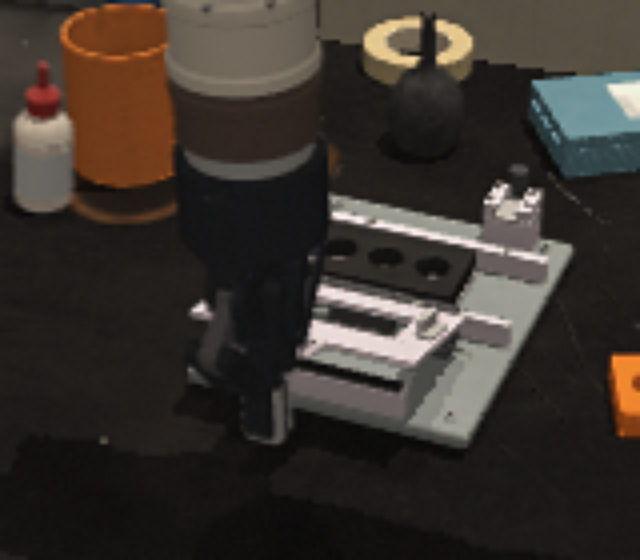

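```bash
python3 -m crank '[[[-8,-3,0,0,255],[-2,-5,0,0,255],[0,-3,0,0,255]]]'; python3 -c "
from h import *
st()";python3 -m crank '[[[0,-3,-3,0,255],[0,-3,-5,0,255],[0,-2,-5,0,255]]]'; python3 -c "
from h import *
st()"
```

```text
clock: 7.32
eef_pos: [0.5662, -0.0499, 0.0442]
tool_rot: [0.056, 0.998, -0.002, -0.014]
ft_force: [-0.6, -0.4, 0.1]
grip_width: 0.0002
t 7.33 clamp pos [ 19.6 130.8  44.2] F [-0.6 -0.4  0.1] w 0.0 tool x yaw rel clamp -x (deg) 359.4
clock: 7.7
eef_pos: [0.5657, -0.0555, 0.0586]
tool_rot: [0.055, 0.998, 0.001, -0.014]
ft_force: [0.5, 2.5, -0.3]
grip_width: 0.0002
t 7.7 clamp pos [ 19.6 125.1  58.6] F [ 0.5  2.5 -0.3] w 0.0 tool x yaw rel clamp -x (deg) 359.5
```

```bash
python3 -m crank '[[[0,-4,-4,0,255],[0,-4,-4,0,255],[0,-4,-3,0,255]]]'; python3 -c "
from h import *
st()
c=bot.camera('side');np.savez('pics/d5.npz',**c);cv2.imwrite('pics/d5.png',cv2.resize(c['img'][150:290,190:350],None,fx=4,fy=4))"
```

```text
clock: 8.07
eef_pos: [0.5651, -0.0623, 0.0721]
tool_rot: [0.052, 0.999, 0.007, -0.013]
ft_force: [-0.7, 10.0, 2.7]
grip_width: 0.0003
t 8.07 clamp pos [ 19.7 118.3  72.1] F [-0.7 10.   2.7] w 0.0 tool x yaw rel clamp -x (deg) 359.8
```

View pics/d5.png

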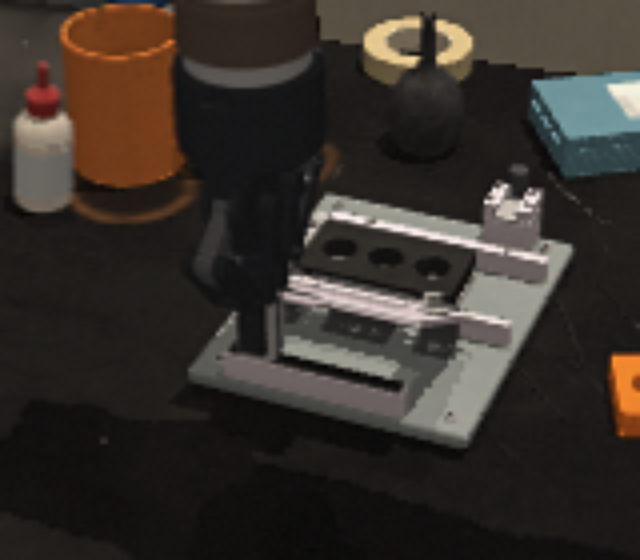

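```bash
python3 -m crank '[[[0,-6,-8,0,255],[0,-6,-8,0,255],[0,-6,-6,0,255],[0,-7,-6,0,255]]]'; python3 -c "
from h import *
st()
c=bot.camera('scene');np.savez('pics/s5.npz',**c);cv2.imwrite('pics/s5.png',cv2.resize(c['img'][130:270,210:370],None,fx=4,fy=4))"
```

```text
clock: 8.62
eef_pos: [0.5626, -0.0869, 0.1027]
tool_rot: [0.051, 0.999, 0.008, -0.013]
ft_force: [-1.2, 5.2, 2.8]
grip_width: -0.0
t 8.62 clamp pos [ 19.7  93.5 102.7] F [-1.2  5.2  2.8] w -0.0 tool x yaw rel clamp -x (deg) 359.9
```

View pics/s5.png

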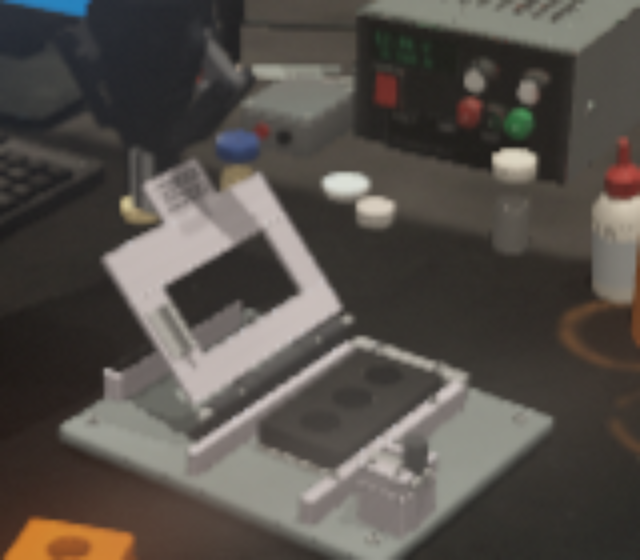

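```bash
python3 -m crank '[[[0,-9,-7,0,255],[0,-10,-6,0,255],[0,-10,-5,0,255],[0,-10,-4,0,255],[0,-10,-3,0,255]]]'; python3 -c "
from h import *
st()";python3 -m crank '[[[0,-10,-2,0,255],[0,-10,-1,0,255],[0,-10,0,0,255],[0,-10,0,0,255]]]'; python3 -c "
from h import *
st()
c=bot.camera('scene');np.savez('pics/s6.npz',**c);cv2.imwrite('pics/s6.png',cv2.resize(c['img'][130:270,210:370],None,fx=4,fy=4))"
```

```text
clock: 9.3
eef_pos: [0.5582, -0.142, 0.1295]
tool_rot: [0.053, 0.999, 0.006, -0.012]
ft_force: [0.9, 0.9, 0.0]
grip_width: 0.0002
t 9.3 clamp pos [ 20.9  38.3 129.5] F [0.9 0.9 0. ] w 0.0 tool x yaw rel clamp -x (deg) 359.7
clock: 9.8
eef_pos: [0.5537, -0.1853, 0.1316]
tool_rot: [0.053, 0.999, 0.006, -0.012]
ft_force: [-0.1, 1.9, -0.4]
grip_width: -0.0003
t 9.8 clamp pos [ 20.7  -5.3 131.6] F [-0.1  1.9 -0.4] w -0.0 tool x yaw rel clamp -x (deg) 359.7
```

View pics/s6.png

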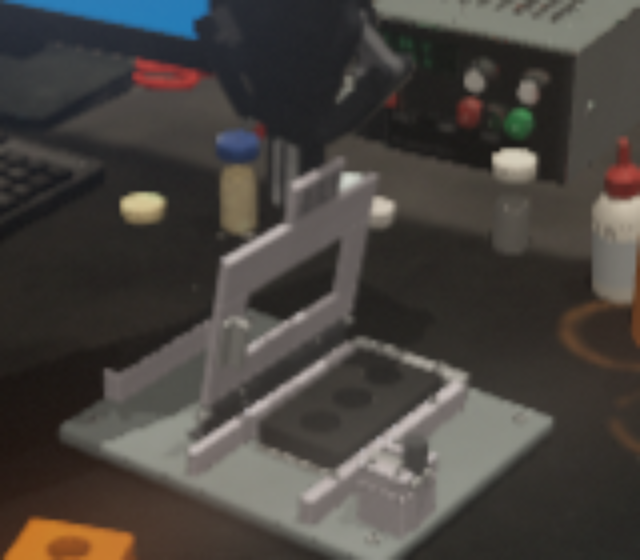

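```bash
python3 -m crank '[[[0,-12,1,0,255],[0,-12,2,0,255],[0,-11,5,0,255],[0,-11,7,0,255],[0,-9,9,0,255]]]'; python3 -c "
from h import *
st()
c=bot.camera('scene');np.savez('pics/s7.npz',**c);cv2.imwrite('pics/s7.png',cv2.resize(c['img'][130:270,210:370],None,fx=4,fy=4))"
```

```text
clock: 10.48
eef_pos: [0.5472, -0.2451, 0.1059]
tool_rot: [0.053, 0.998, 0.005, -0.011]
ft_force: [0.7, 0.5, -0.8]
grip_width: -0.0003
t 10.47 clamp pos [ 20.3 -65.4 105.9] F [ 0.7  0.5 -0.8] w -0.0 tool x yaw rel clamp -x (deg) 359.6
```

View pics/s7.png

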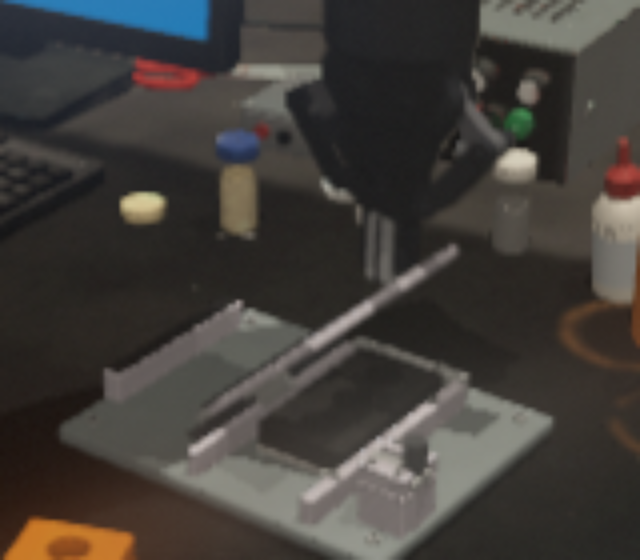

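```bash
python3 -m crank '[[[0,-7,12,0,255],[0,-6,13,0,255],[0,-3,12,0,255],[0,-1,10,0,255]]]'; python3 -c "
from h import *
st()";python3 -m crank '[[[0,0,8,0,255],[0,0,6,0,255],[0,0,5,0,255]]]'; python3 -c "
from h import *
st()
c=bot.camera('scene');np.savez('pics/s8.npz',**c);cv2.imwrite('pics/s8.png',cv2.resize(c['img'][130:270,210:370],None,fx=4,fy=4))"
```

```text
clock: 11.02
eef_pos: [0.543, -0.2639, 0.054]
tool_rot: [0.054, 0.998, 0.004, -0.013]
ft_force: [-0.2, -0.5, 0.4]
grip_width: 0.0002
t 11.03 clamp pos [ 18.  -84.6  54. ] F [-0.2 -0.5  0.4] w 0.0 tool x yaw rel clamp -x (deg) 359.6
clock: 11.4
eef_pos: [0.5425, -0.2636, 0.0395]
tool_rot: [0.054, 0.998, 0.004, -0.012]
ft_force: [-14.1, 5.7, 42.8]
grip_width: -0.0
t 11.4 clamp pos [ 17.5 -84.2  39.5] F [-14.1   5.7  42.8] w -0.0 tool x yaw rel clamp -x (deg) 359.6
```

View pics/s8.png

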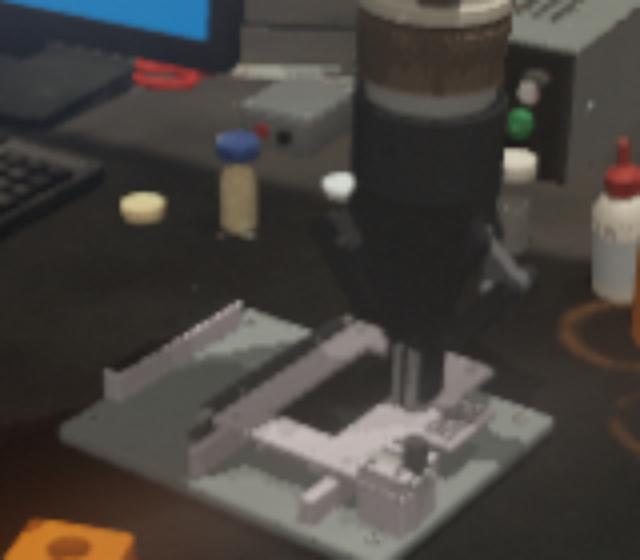

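```bash
python3 -m crank '[[[0,0,-25,0,255],[0,0,-50,0,255],[10,-20,-45,0,255],[28,-35,0,0,255],[28,-30,0,0,255],[0,0,0,0,255]]]'; python3 -c "
from h import *
st([-47,-165,58])
c=wristcam(bot.get_obs(),bot.camera('wrist'));cv2.imwrite('pics/w9.png',c['img']);np.savez('pics/w9.npz',**c)
c=bot.camera('scene');np.savez('pics/s9.npz',**c);cv2.imwrite('pics/s9.png',cv2.resize(c['img'][150:290,210:370],None,fx=4,fy=4))"
```

```text
clock: 12.2
eef_pos: [0.4706, -0.3425, 0.1669]
tool_rot: [0.051, 0.999, 0.003, -0.01]
ft_force: [0.5, 0.1, -0.3]
grip_width: 0.0003
t 12.2 clamp pos [ -46.2 -169.9  166.9] F [ 0.5  0.1 -0.3] w 0.0 tool x yaw rel clamp -x (deg) 359.9
[-47, -165, 58] ->tool mm [ -1.3   4.5 108.9]
```

View pics/w9.png

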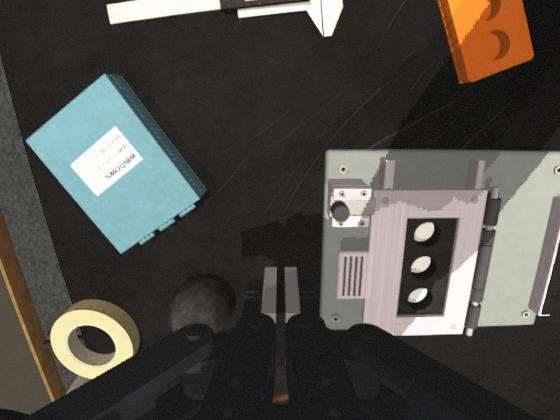

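View pics/s9.png

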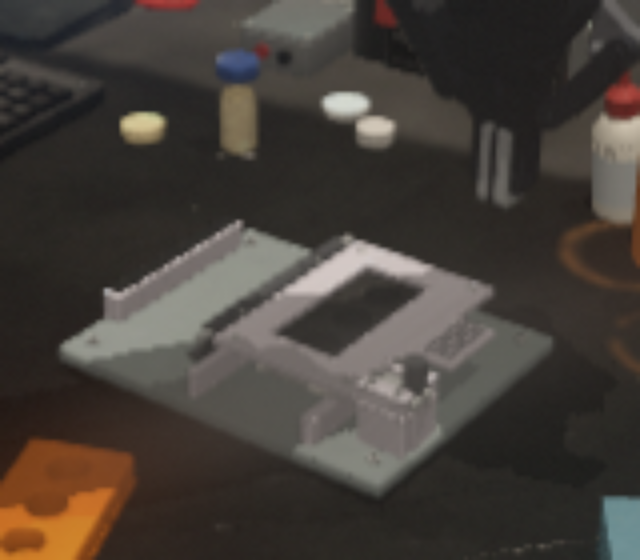

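Run:
```python
from h import *
c=load("w9");P=cloud(c)
for z in(.04,):print(w2cl(onplane(c,[[203,305],[203,275],[237,300],[205,190]],z)).round(0))
print("stud",w2cl(onplane(c,[[341,212]],.0655)).round(1))
Q=w2cl(P.reshape(-1,3)).reshape(420,560,3)
for r,cc in((300,200),(290,215),(160,120),(205,425),(325,380),(230,465),(315,430)):print(Q[r,cc].round(1))
S=load("s9");Q=w2cl(cloud(S).reshape(-1,3));m=(Q[:,0]>-70)&(Q[:,0]<120)&(Q[:,1]<-160)&(Q[:,1]>-300)&(Q[:,2]>20)&(Q[:,2]<110)
print(m.sum(),Q[m].min(0),Q[m].max(0), np.percentile(Q[m],[5,95],axis=0))
```

```text
[[  43. -234.   40.]
 [  14. -232.   40.]
 [  38. -205.   40.]
 [ -57. -226.   40.]]
stud [[ -47.6 -126.2   65.5]]
[  34.9 -235.2   45.2]
[  34.7 -225.4   28.9]
[ -79.5 -292.5   31.7]
[-45.5 -56.7  41.6]
[ 62.3 -82.9  41.9]
[-24.6 -21.4  41.5]
[ 55.8 -38.1  37.9]
1179 [ -69.78601729 -299.89156821   20.00876097] [  68.40327266 -218.40498236  101.75572584] [[ -64.28680603 -295.05819716   24.76791431]
 [  54.47056128 -229.92290775   80.02325955]]
```

```bash
python3 -m crank '[[[0,5,35,0,255],[0,4,40,0,255],[0,0,22,0,255],[0,0,8,0,255],[0,0,0,0,255]]]'; python3 -c "
from h import *
st([-47,-145,58])
c=bot.camera('scene');cv2.imwrite('pics/s10.png',cv2.resize(c['img'][150:290,210:370],None,fx=4,fy=4))"
```

```text
clock: 12.92
eef_pos: [0.4763, -0.3265, 0.0583]
tool_rot: [0.046, 0.999, 0.003, -0.008]
ft_force: [-0.1, -0.5, 0.4]
grip_width: 0.0001
t 12.93 clamp pos [ -42.1 -153.5   58.3] F [-0.1 -0.5  0.4] w 0.0 tool x yaw rel clamp -x (deg) 0.5
[-47, -145, 58] ->tool mm [4.8 8.6 0.4]
```

View pics/s10.png

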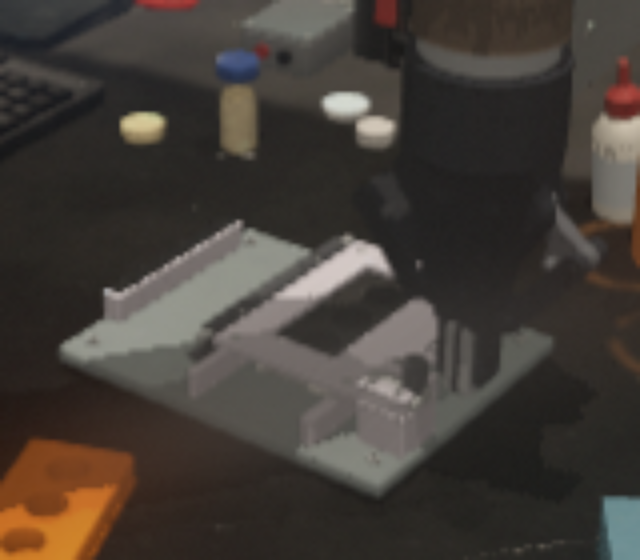

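```bash
python3 -m crank '[[[4,3,0,0,255],[1,5,0,0,255],[0,5,0,0,255],[0,5,0,0,255]]]'; python3 -c "
from h import *
st()"; python3 -m crank '[[[0,5,0,0,255],[0,4,0,0,255],[0,3,0,0,255]]]'; python3 -c "
from h import *
st()"
```

```text
clock: 13.48
eef_pos: [0.4749, -0.309, 0.0622]
tool_rot: [0.046, 0.999, 0.001, -0.005]
ft_force: [0.3, -1.9, -1.2]
grip_width: -0.0001
t 13.47 clamp pos [ -45.3 -136.2   62.2] F [ 0.3 -1.9 -1.2] w -0.0 tool x yaw rel clamp -x (deg) 0.5
clock: 13.85
eef_pos: [0.4761, -0.2968, 0.0624]
tool_rot: [0.046, 0.999, 0.0, -0.005]
ft_force: [-0.6, -2.0, -0.3]
grip_width: -0.0
t 13.85 clamp pos [ -45.3 -123.9   62.4] F [-0.6 -2.  -0.3] w -0.0 tool x yaw rel clamp -x (deg) 0.5
```

```bash
python3 -m crank '[[[0,0,3,0,255],[0,1,2,0,255],[0,3,1,0,255],[0,3,0,0,255]]]'; python3 -c "
from h import *
st()"; python3 -m crank '[[[0,4,0,0,255],[0,5,0,0,255],[0,6,0,0,255]]]'; python3 -c "
from h import *
st()"
```

```text
clock: 14.35
eef_pos: [0.4765, -0.2962, 0.0593]
tool_rot: [0.048, 0.999, -0.007, -0.005]
ft_force: [-0.4, -8.6, -5.1]
grip_width: -0.0004
t 14.35 clamp pos [ -45.  -123.3   59.3] F [-0.4 -8.6 -5.1] w -0.0 tool x yaw rel clamp -x (deg) 0.3
clock: 14.72
eef_pos: [0.4765, -0.2958, 0.0596]
tool_rot: [0.053, 0.998, -0.022, -0.006]
ft_force: [-2.4, -16.5, -4.6]
grip_width: 0.0002
t 14.72 clamp pos [ -45.  -123.    59.6] F [ -2.4 -16.5  -4.6] w 0.0 tool x yaw rel clamp -x (deg) 359.7
```

Hard stop reached at 16 N. Back off and check.

```bash
python3 -m crank '[[[0,-12,0,0,255],[0,-20,0,0,255],[0,-5,-40,0,255],[0,0,-50,0,255],[0,5,-45,0,255],[0,0,0,0,255]]]'; python3 -c "
from h import *
st()
c=wristcam(bot.get_obs(),bot.camera('wrist'));cv2.imwrite('pics/w11.png',cv2.resize(c['img'][120:360,260:560],None,fx=2.5,fy=2.5));np.savez('pics/w11.npz',**c)
c=bot.camera('scene');np.savez('pics/s11.npz',**c);cv2.imwrite('pics/s11.png',cv2.resize(c['img'][150:290,210:370],None,fx=5,fy=4))
c=bot.camera('side');np.savez('pics/d11.npz',**c);cv2.imwrite('pics/d11.png',cv2.resize(c['img'][180:280,220:350],None,fx=6,fy=6))"
```

```text
clock: 15.48
eef_pos: [0.4738, -0.3255, 0.1978]
tool_rot: [0.054, 0.998, -0.018, -0.007]
ft_force: [0.2, -1.0, 0.0]
grip_width: -0.0001
t 15.47 clamp pos [ -44.7 -152.8  197.8] F [ 0.2 -1.   0. ] w -0.0 tool x yaw rel clamp -x (deg) 359.6
```

View pics/w11.png

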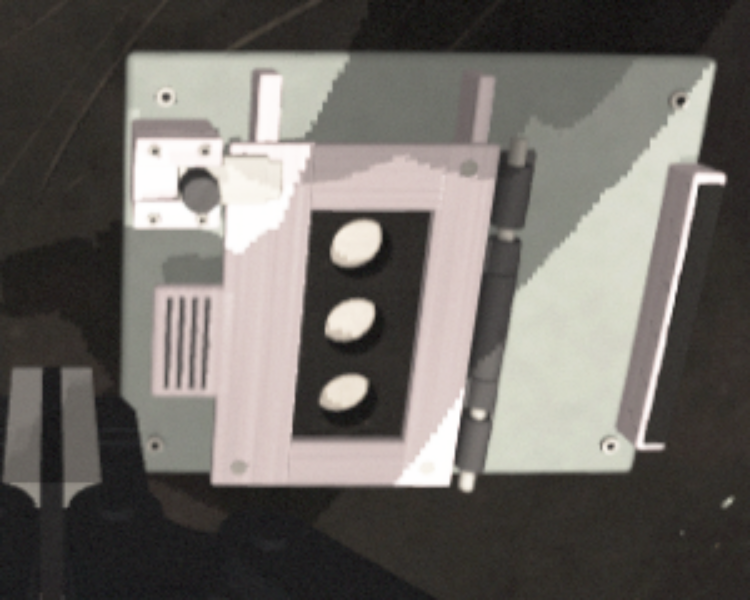

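View pics/s11.png

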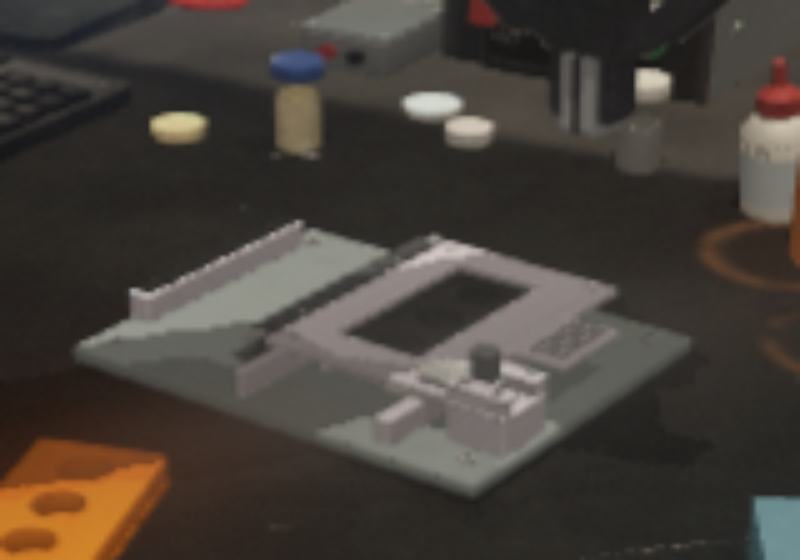

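View pics/d11.png

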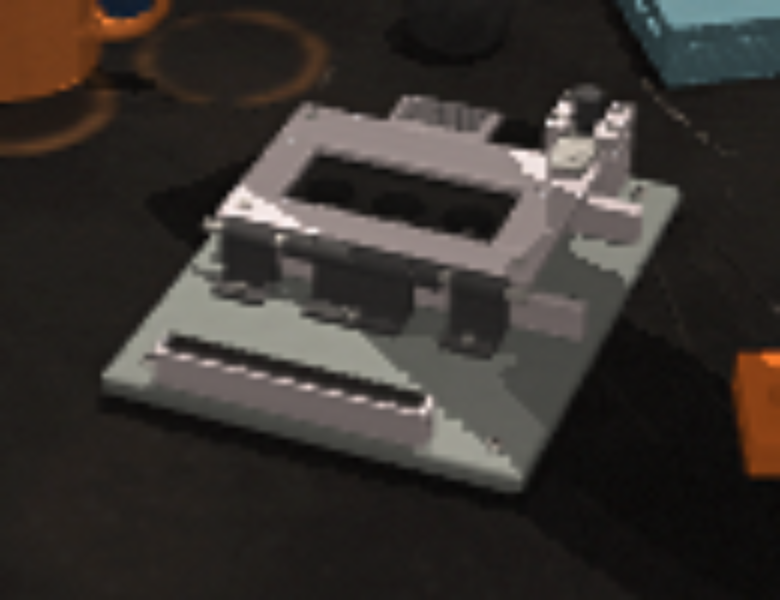

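Run:
```python
from h import *
c=load("w11")
u=lambda a:(np.array(a,float)+.5)/2.5-.5+[260,120]
print("stud",w2cl(onplane(c,u([[202,186]]),.0655)).round(1),"nose/edge",w2cl(onplane(c,u([[281,183],[221,250]]),.041)).round(1))
print("plate",w2cl(onplane(c,u([[128,54],[716,60]]),.016)).round(1))
S=load("s11");s=load("s3")
Q=w2cl(cloud(S).reshape(-1,3));
for x0,x1,y0,y1 in((-40,60,-96,-75),(-40,60,-25,-12)):
    m=(Q[:,0]>x0)&(Q[:,0]<x1)&(Q[:,1]>y0)&(Q[:,1]<y1)&(Q[:,2]>30)&(Q[:,2]<70);print(m.sum(),np.median(Q[m,2]))
a=load("scene0")["img"].astype(int);b=S["img"].astype(int);d=np.abs(a-b).max(2)
print("vial/pellet diff",d[160:200,236:285].mean(),"slides",d[270:335,355:420].mean())
A=load("side0")["img"].astype(int);B=load("d11")["img"].astype(int);d=np.abs(A-B).max(2);print("tweezers",d[305:355,275:305].mean())
```

```text
stud [[ -50.3 -110.3   65.5]] nose/edge [[-44.8 -80.7  41. ]
 [-20.9 -99.6  41. ]]
plate [[ -84.7 -131.8   16. ]
 [ -84.6   77.9   16. ]]
197 40.9554622067001
141 40.760491021596955
vial/pellet diff 34.80051020408163 slides 0.8487573964497042
tweezers 1.5593333333333332
```

Run:
```python
from h import *
a=load("scene0")["img"];b=load("s11")["img"];k=load("s3")["img"]
cv2.imwrite("pics/cmp.png",np.hstack([cv2.resize(i[155:205,230:290],None,fx=4.4,fy=4.4) for i in(a,k,b)]))
```

```text
(no output)
```

View pics/cmp.png

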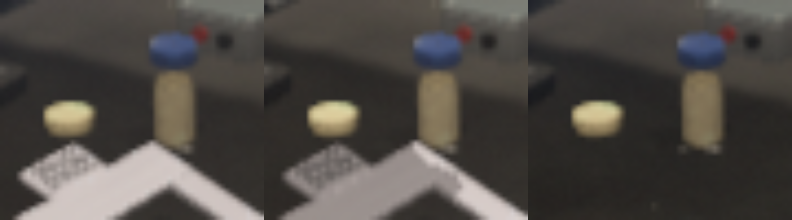

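```bash
python3 -c "
from workcell import bot
print(bot.job_done())"
```

```text
the job is handed in; nothing more can be done
None
```

The carrier is clamped, and I handed the job in at about 15.6 s of the 48 s allowed. All of it was done by pushing with the shut fingertips.

- **Carrier:** pushed along the channel until it met the stop at about 10 N. The picture then put its near end at clamp x of about −42 mm, which is the home position.
- **Leaf:** pushed up by its tongue, over the spine, and pressed down flat at about 43 N from the fingertips. Afterwards the depth reading put its top at about 41 mm on both the spine side and the outer side, against 40 mm nominal.
- **Keeper:** pushed by its stud to a hard stop at about 16 N. The stud measured y = −110.3 mm, where shut is −110, and the nose reaches well over the leaf's edge. The same picture put the stud at x = −50.3 mm against a nominal −47. It cannot move in x, so I put that down to measuring error.
- **Bystanders:** before and after pictures show the vial, slide box and tweezers where they were. An automatic comparison flagged the vial area, but a closer look showed that was only the leaf having moved out of view. I judged the brass disc from the yellow disc next to the vial, which also had not moved.

At hand-in the arm was clear of everything, and no check failed.

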